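# Close a split mould on its dowels and hold it shut

### The arm

A 7-joint arm with a two-finger parallel gripper is mounted at the origin on a cart in front of the work surface, level with it; the furniture and walls round the work are solid. World frame = base frame: x ahead of the robot, y to its left, z up, the work surface at z = 0. Lengths are in m, angles in rad, forces in N, time in s.
With the tool pointing down it reaches from about 0.4 to 0.9 m from the base axis. Payload 5.6 kg.
Tool frame: the origin (TCP) lies at the very end of the fingers, on their centre line; the grasp point (between the pads) lies 19 mm behind it; z points along the fingers, y is the line along which they close (so a half turn about z gives the same grasp; the last joint's range is limited). The gripper opens to 92 mm and grips with 3 to 60 N. Pads are 20 mm wide; open, the fingers measure 128 mm over their backs; the gripper's body (75 mm by 189 mm) begins 69 mm behind the grasp point.
Start: joints at [-1.195, 0.468, -0.012, 1.603, 0.006, 1.071, -0.056], TCP at [0.264, 0.594, 0.215] pointing down, gripper open.
Joint ranges: [-2.53, 2.53], [-0.31, 2.02], [-1.57, 1.55], [0.28, 2.44], [-1.29, 4.43], [0.15, 1.84], [-2.92, 2.92]. Speed limits (rad/s): [2.57, 2.57, 3.14, 3.14, 3.14, 3.14, 3.14].

### API

Orientations are given as a unit quaternion [x, y, z, w].
In Python, from station import ctrl gives the robot as it stands.
- The arm moves only by the shell command python3 -m crank 'ROWS' [FORCE]. ROWS is JSON, a list of rows, each a list of 7 numbers: the shift along the tool's x, y, z in m, then the turn, a rotation vector about the tool's x, y, z in degrees, then the opening, from 0 (shut) to 1 (fully open). A call has 1 to 20 rows; each row is the pose to reach, as a shift and turn from the pose commanded when the call began, along the tool's axes at that moment; what a row does not reach only later rows make up. A row lasts 1/12 s, in which the tool goes at most 41.7 mm and 7.16 degrees, less where a joint would pass 70% of its speed; a pose out of reach is approached as far as the arm can. A call with a gripper value outside its range is refused whole. The fingers move at their own pace and stop on an object; FORCE is the grip in N (left out, the last holds). Time passes only in rows, so rows that repeat a pose let the fingers close. It gives the time, the measured TCP pose, the force, the opening and the grip force at its end, in the units of the state.
- ctrl.get_state(): the state, without advancing time (a new reading comes with each control period).
- ctrl.read_camera(name): name is "scene" or "top" or "wrist"; returns a dict with "color" (420x560x3 uint8, blue, green, red), "camera_matrix" (3x3 intrinsics, pixels), "R" (3x3) and "t" (3): a world point X has camera coordinates R X + t; the wrist camera has in their place "T_tool_cam" (4x4, takes a point from camera to tool coordinates, whose origin is the TCP and whose axes are the flange's). Camera axes: x right, y down, z forward; pixel columns grow to the right and rows downward; lengths in m; the calibration is good to about 2 mm. A picture is of the moment at which its call begins: read the wrist's pose just before it. There is no depth.
- ctrl.close_job(): hands the job in; it is judged then, once.
The state is a dict: "clock": time; "joints": joint angles; "joint_vel": joint speeds; "joint_torque": joint torques, N m; "ee_pos": TCP position; "ee_rot": TCP orientation; "contact_force": force on the tool from outside, world axes, zero at the start; "wrist_torque": the same for the moment, N m; "finger_gap": opening from 0.0 (shut) to 1.0 (fully open); "finger_force": force on a finger pad.
Only numpy, scipy, OpenCV 4.12 (cv2) and the standard library are available. Lean on these libraries where they do the work, as an engineer would, in place of code of your own. Each camera call takes 0.05 s, during which the arm holds its last target. There are 200 camera calls.

### The job

Get the split mould ready: pick up the cream pattern plate gently (it cracks if squeezed hard, so keep the grip force under about 40 N), lay it flat in the round pocket of the metal lower half and let go of it. Then lower the blue upper half onto the two dowels and push it down against the spring until the two halves meet all over, and finish while still holding the mould pressed shut: do not let go at the end. Leave everything else on the table alone.

Things in the scene. Friction and masses are not known exactly. Their poses are not given: they have to be found in the camera images.
- lower_half: fixed metal lower mould half, 84 (x) x 160 (y) x 36 mm high including 6 mm rubber feet. Origin: centre of its underside, on the table; z up; y runs through both dowels. Its flat top (the parting face) is 36 mm above the origin. In the middle of the top is a round pocket, 61 mm across, with an orange sprung ejector pad as its floor. Two steel dowels, 10 mm in diameter, stand on the top at y = +56 and -56 mm and rise 24 mm above it; their upper 8 mm taper to 3 mm across.
- parting_face (a point): centre of the lower half's flat top, 36 mm above the table; axes as the lower half's
- ejector_top (a point): centre of the top of the orange ejector pad (57 mm across) on which the pattern plate lies; 4 mm below the flat top when up; moves down with the pad
- ejector (a joint): how far the ejector pad is pushed down, in m: 0 up (as found), 0.010 at its stop; 0.007 when the mould is closed on the plate. Its spring pushes up with 5 N at 0 and 12 N at 0.007, so the upper half's weight alone does not move it and the mould springs open when let go
- upper_half: loose blue plastic upper mould half, about 0.2 kg, lying flat: a plate 80 (x) x 150 (y) x 20 mm thick with two 12.5 mm through holes at y = +56 and -56 mm (same both ways round), and on its top a grip rib 24 mm wide (x), 64 mm long (y), 30 mm high, its top 50 mm above the underside. Origin: centre of its flat underside; z up; closed, its underside lies on the lower half's flat top
- pattern_plate: loose cream round pattern plate, about 0.03 kg, 56 mm in diameter, 11 mm thick, lying flat, pattern up. Origin: centre of its underside, z up. Lying on the ejector pad it stands 7 mm above the lower half's flat top. It must not be gripped with more than about 40 N
- date_stamp: black self-inking stamp, 36 x 62 x 97 mm, standing in front of the kraft box; leave alone
- marker_black: black marker pen, 138 mm long, lying on the right; leave alone
- marker_red: red and white marker pen, 132 mm long, lying on the left; leave alone
- probe_thermometer: white probe thermometer with a thin steel probe, 22 x 192 x 15 mm, lying on the left; leave alone
- tape_roll: roll of packing tape, 102 mm across, 49 mm high, lying on the right; leave alone

How it is judged:
On the way:
1. the pattern plate lies flat in the pocket on the raised ejector pad, let go of (horizontal distance between pattern_plate and ejector_top below 0.005 m and z of pattern_plate in the frame of ejector_top below 0.002 m and angle between the z axis of pattern_plate and the z axis of lower_half, either way round below 0.08 rad and value of joint ejector below 0.003 m and contact force between the fingers and pattern_plate below 0.3 N), for 0.2 s.
At the end, for the whole second after the job is handed in: Plate flat in the pocket (within 5 mm of centre, 2 mm of the pad); upper half on both dowels (4 mm, 0.06 rad), parallel to the lower half (0.04 rad) and within 1.5 mm of its flat top, ejector down over 5.5 mm, at rest, the robot pressing it with over 3 N (horizontal distance between pattern_plate and ejector_top below 0.005 m and z of pattern_plate in the frame of ejector_top below 0.002 m and angle between the z axis of pattern_plate and the z axis of lower_half, either way round below 0.08 rad and horizontal distance between upper_half and parting_face below 0.004 m and angle between the y axis of upper_half and the y axis of lower_half, either way round below 0.06 rad and angle between the z axis of upper_half and the z axis of lower_half, either way round below 0.04 rad and z of upper_half in the frame of parting_face below 0.0015 m and value of joint ejector above 0.0055 m and contact force between any of the fingers, the arm and upper_half above 3 N and linear speed of upper_half below 0.01 m/s); the arm keeps its last pose, push and grip.
It fails at once if the pattern plate is squeezed or pushed hard (both fingers' forces added up) (contact force between the fingers and pattern_plate above 120 N).
It fails at once if a bystander is moved by more than 3 cm (distance of any of date_stamp, marker_black, marker_red, probe_thermometer, tape_roll from where it was at the start of the episode above 0.03 m).
It also fails if it takes over 58 s, if anything falls off the work surface, if the arm or the gripper's body presses on something with over 40 N, if the wrist force passes 120 N, or if a joint passes its speed limit or range.

## Working session

There is one attempt and no reset: what is moved stays moved. The work goes in short steps, Python scripts to look and compute and a shell command to move; the robot and the scene stay as the last step left them, time stands still between calls to the robot, and variables do not carry over. Pictures are saved under pics/ and viewed, at most 10 in all, crops included, and the job is handed in when it is done.

```bash
mkdir -p pics
python3 - <<'E'
from station import ctrl
import cv2
s=ctrl.get_state();print({k:s[k] for k in('clock','ee_pos','ee_rot','finger_gap')})
for n in('top','scene'):
    c=ctrl.read_camera(n);cv2.imwrite(f'pics/{n}0.png',c['color']);print(n,c['camera_matrix'],c['R'],c['t'])
E
```

```text
{'clock': 0.0, 'ee_pos': array([0.2641556 , 0.59325457, 0.21363834]), 'ee_rot': array([ 2.07888561e-01,  9.78152108e-01, -8.86093826e-04, -1.20496582e-04]), 'finger_gap': 1.0042920669185997}
top [[417.58609066   0.         272.801145  ]
 [  0.         417.58609066 204.64120143]
 [  0.           0.           1.        ]] [[-0.02641709 -0.99963147 -0.00625067]
 [-0.99284701  0.02696507 -0.11630867]
 [ 0.11643436  0.00313342 -0.99319345]] [-0.02305192  0.50561425  1.45141422]
scene [[412.83818161   0.         279.55026391]
 [  0.         412.83818161 207.78895224]
 [  0.           0.           1.        ]] [[-0.51151445 -0.8592709  -0.00254587]
 [-0.44260655  0.26601599 -0.85634977]
 [ 0.73651368 -0.43690847 -0.51638996]] [0.2426497  0.26174448 0.87034466]
```

View pics/top0.png

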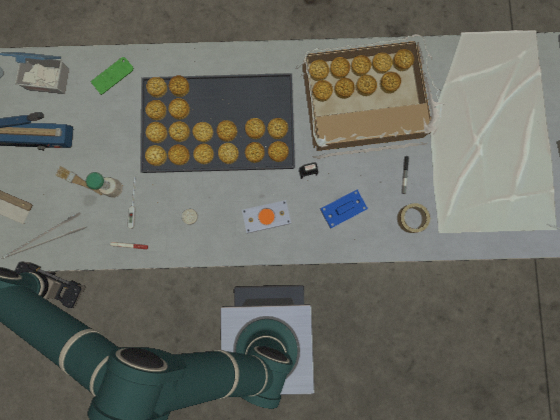

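View pics/scene0.png

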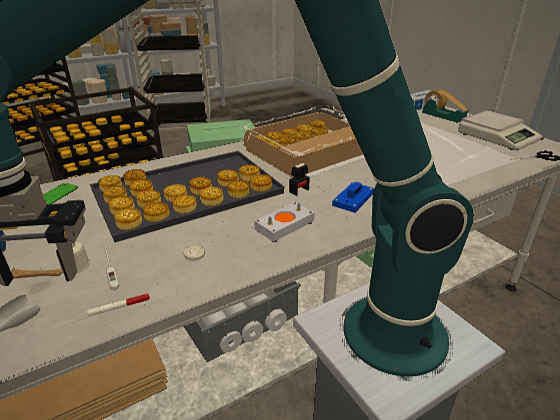

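The top view shows the plate near (190,216), the lower half near (267,216) and the upper half near (344,208). I'll enlarge that strip.

```bash
cat > h.py <<'E'
import numpy as np
from station import ctrl
from scipy.spatial.transform import Rotation as Ro
def ray(c,u,v,z,R,t):
    d=R.T@np.linalg.solve(c['camera_matrix'],[u,v,1.]); o=-R.T@t
    return o+d*(z-o[2])/d[2]
def wristRt(c,s):
    T=np.eye(4);T[:3,:3]=Ro.from_quat(s['ee_rot']).as_matrix();T[:3,3]=s['ee_pos']
    M=np.linalg.inv(T@c['T_tool_cam']);return M[:3,:3],M[:3,3]
def todo(p,yaw=None):
    "shift (mm, tool axes) to world p; yaw = world heading of tool y; turn about tool z in deg"
    s=ctrl.get_state();R=Ro.from_quat(s['ee_rot']).as_matrix()
    print('shift mm',np.round(R.T@(np.array(p)-s['ee_pos'])*1000,1))
    print('heading tool y',np.degrees(np.arctan2(R[1,1],R[0,1])),'tilt of z',np.round(R[:,2],4))
    if yaw is not None:
        d=np.array([np.cos(yaw),np.sin(yaw),0]);l=R.T@d;a=np.degrees(np.arctan2(-l[0],l[1]));print('turn z deg',(a+90)%180-90)
E
python3 - <<'E'
import cv2
a=cv2.imread('pics/top0.png')[180:240,170:380]
cv2.imwrite('pics/crop.png',cv2.resize(a,(798,228),interpolation=cv2.INTER_CUBIC))
E
```

```text
(no output)
```

View pics/crop.png

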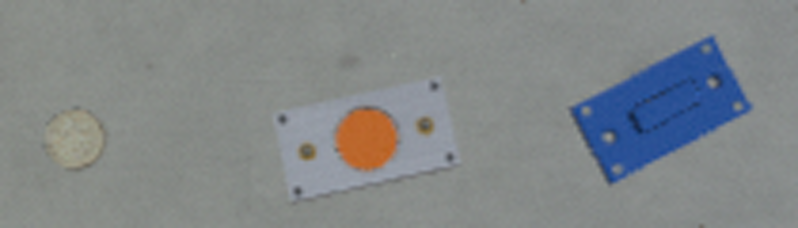

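The crop (3.8×) shows the plate at (74,138), the pocket at (366,138), lower-half corners (276,115)/(442,80)/(459,162)/(292,201) and upper-half holes (609,136)/(713,82).

Run:
```python
from h import *
c=ctrl.read_camera('top')
P=lambda x,y,z:ray(c,170+(x+.5)/3.8-.5,180+(y+.5)/3.8-.5,z,c['R'],c['t'])
p=P(74.5,138,.011);l=P(366.5,138.5,.034)
print('plate',p,'lower',l)
a,b=P((276+292)/2,(115+201)/2,.036),P((442+459)/2,(80+162)/2,.036)
print('lowmid',(a+b)/2,np.degrees(np.arctan2(*(a-b)[1::-1])),np.linalg.norm(a-b))
a,b=P(609,136,.02),P(713,82,.02)
print('upper',(a+b)/2,np.degrees(np.arctan2(*(a-b)[1::-1])),np.linalg.norm(a-b))
todo([p[0],p[1],.15]); print(ctrl.read_camera('wrist')['T_tool_cam'])
```

```text
plate [0.47432542 0.2639238  0.011     ] lower [ 0.46435246 -0.01184499  0.034     ]
lowmid [ 0.46324015 -0.01263662  0.036     ] 101.03117297469551 0.1579211019934963
upper [ 0.48594863 -0.28828175  0.02      ] 115.8153743346829 0.11073249423127866
shift mm [-326.  -215.5   64.2]
heading tool y 65.99972576215079 tilt of z [-4.0e-04 -1.2e-03 -1.0e+00]
[[ 5.11904997e-04 -9.60071528e-01 -2.79754176e-01  7.92892018e-02]
 [ 9.99999797e-01  5.97578277e-04 -2.20954687e-04 -7.17258663e-04]
 [ 3.79307323e-04 -2.79754006e-01  9.60071639e-01 -1.69406399e-01]
 [ 0.00000000e+00  0.00000000e+00  0.00000000e+00  1.00000000e+00]]
```

```bash
python3 -m crank '[[-0.326,-0.2155,0.064,0,0,55,1],[-0.326,-0.2155,0.064,0,0,55,1],[-0.326,-0.2155,0.064,0,0,55,1],[-0.326,-0.2155,0.064,0,0,55,1],[-0.326,-0.2155,0.064,0,0,55,1],[-0.326,-0.2155,0.064,0,0,55,1],[-0.326,-0.2155,0.064,0,0,55,1],[-0.326,-0.2155,0.064,0,0,55,1],[-0.326,-0.2155,0.064,0,0,55,1],[-0.326,-0.2155,0.064,0,0,55,1],[-0.326,-0.2155,0.064,0,0,55,1],[-0.326,-0.2155,0.064,0,0,55,1],[-0.326,-0.2155,0.064,0,0,55,1],[-0.326,-0.2155,0.064,0,0,55,1]]' 15
python3 - <<'E'
from h import *
import cv2
s=ctrl.get_state();c=ctrl.read_camera('wrist');R,t=wristRt(c,s);cv2.imwrite('pics/w1.png',c['color'])
todo([.4743,.2639,.15],np.radians(11))
q=R@np.array([.4743,.2639,.011])+t;print('expect px',(c['camera_matrix']@q/q[2]))
h=cv2.cvtColor(c['color'],cv2.COLOR_BGR2HSV)
m=cv2.inRange(h,(15,40,140),(35,140,255));n,_,st,ce=cv2.connectedComponentsWithStats(m)
for i in np.argsort(-st[1:,4])[:3]+1:print(st[i],ce[i],ray(c,*ce[i],.011,R,t))
E
```

```text
clock: 1.37
ee_pos: [0.4737, 0.2661, 0.1507]
ee_rot: [0.635, 0.773, 0.0, -0.0]
contact_force: [0.0, 0.1, -1.0]
finger_gap: 0.998
finger_force: 0.0
shift mm [-2.3  0.1  0.7]
heading tool y 11.171544775641905 tilt of z [-1.e-04  7.e-04 -1.e+00]
turn z deg 0.171547140163554
expect px [281.90984254 199.4749548    1.        ]
[ 249  168   62   59 1306] [279.82006126 198.65084227] [0.47237971 0.26427208 0.011     ]
[271 197  14   7  47] [277.76595745 200.08510638] [0.47087967 0.26266531 0.011     ]
[258 201  10   4  28] [263.21428571 202.60714286] [0.45890424 0.25798411 0.011     ]
```

View pics/w1.png

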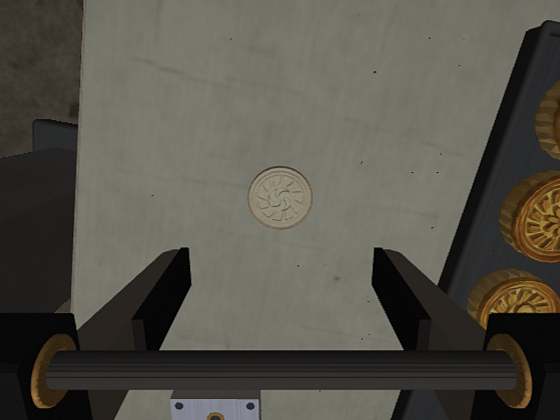

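```bash
python3 -m crank '[[0,-0.0015,0.04,0,0,0,1],[0,-0.0015,0.08,0,0,0,1],[0,-0.0015,0.115,0,0,0,1],[0,-0.0015,0.135,0,0,0,1],[0,-0.0015,0.144,0,0,0,1],[0,-0.0015,0.144,0,0,0,1],[0,-0.0015,0.144,0,0,0,0.55],[0,-0.0015,0.144,0,0,0,0.55],[0,-0.0015,0.144,0,0,0,0.55],[0,-0.0015,0.144,0,0,0,0.55],[0,-0.0015,0.144,0,0,0,0.55],[0,-0.0015,0.144,0,0,0,0.55],[0,-0.0015,0.144,0,0,0,0.55],[0,-0.0015,0.144,0,0,0,0.55],[0,-0.0015,0.144,0,0,0,0.55]]' 12
```

```text
clock: 2.67
ee_pos: [0.4735, 0.2644, 0.0073]
ee_rot: [0.636, 0.772, 0.001, 0.0]
contact_force: [-0.8, -1.1, 7.1]
finger_gap: 0.6
finger_force: 12.0
```

```bash
python3 -m crank '[[0,0,-0.02,0,0,0,0.55],[0,0,-0.06,0,0,0,0.55],[0,0,-0.1,0,0,0,0.55],[-0.34,-0.0614,-0.134,0,0,0,0.55],[-0.34,-0.0614,-0.134,0,0,0,0.55],[-0.34,-0.0614,-0.134,0,0,0,0.55],[-0.34,-0.0614,-0.134,0,0,0,0.55],[-0.34,-0.0614,-0.134,0,0,0,0.55],[-0.34,-0.0614,-0.134,0,0,0,0.55],[-0.34,-0.0614,-0.134,0,0,0,0.55],[-0.34,-0.0614,-0.134,0,0,0,0.55],[-0.34,-0.0614,-0.134,0,0,0,0.55],[-0.34,-0.0614,-0.134,0,0,0,0.55],[-0.34,-0.0614,-0.134,0,0,0,0.55],[-0.34,-0.0614,-0.134,0,0,0,0.55]]'
python3 - <<'E'
from h import *
import cv2
ctrl.read_camera('wrist')
s=ctrl.get_state();c=ctrl.read_camera('wrist');R,t=wristRt(c,s);cv2.imwrite('pics/w2.png',c['color'])
h=cv2.cvtColor(c['color'],cv2.COLOR_BGR2HSV)
m=cv2.inRange(h,(5,170,120),(14,255,255));n,_,st,ce=cv2.connectedComponentsWithStats(m)
for i in np.argsort(-st[1:,4])[:2]+1:print(st[i],ce[i],ray(c,*ce[i],.032,R,t))
print(s['ee_pos'],s['finger_gap'])
E
```

```text
clock: 3.92
ee_pos: [0.4775, -0.0801, 0.1403]
ee_rot: [0.636, 0.772, 0.0, -0.0]
contact_force: [-0.2, 1.4, -0.2]
finger_gap: 0.607
finger_force: 12.0
[ 243   75   76   79 4701] [280.18932142 114.43097213] [ 0.46273793 -0.01119274  0.032     ]
[534 247   3   1   3] [535. 247.] [ 0.68491106 -0.07313839  0.032     ]
[ 0.47752638 -0.07972751  0.14026657] 0.6040961363428383
```

View pics/w2.png

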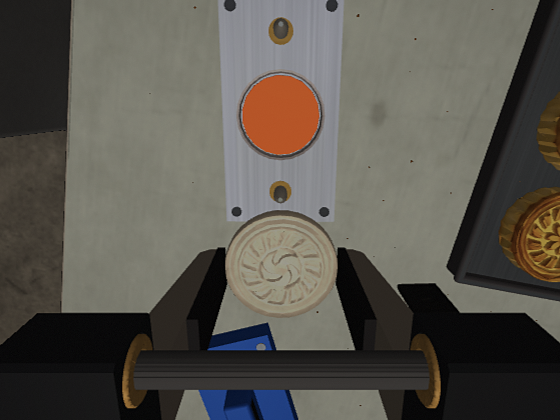

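Wrist view: the plate is held at (281,265) and the orange pad is at (280,114). The dowels at (281,31) and (280,192) line up with the tool. I'll check the plate's offset in the grip by projection.

Run:
```python
from h import *
import cv2
s=ctrl.get_state();c=ctrl.read_camera('wrist');R,t=wristRt(c,s)
a=np.linspace(0,2*np.pi,73)
for dz in(.005,-.006):
    P=s['ee_pos']+np.c_[.028*np.cos(a),.028*np.sin(a),0*a+dz];q=(c['camera_matrix']@(R@P.T+t[:,None]));q=q[:2]/q[2]
    print(dz,q.min(1),q.max(1))
img=c['color'].copy()
h=cv2.cvtColor(img,cv2.COLOR_BGR2HSV);m=cv2.inRange(h,(10,30,120),(30,150,255));m[:200]=0;m[330:]=0;m[:,:215]=0;m[:,345:]=0
n,_,st,ce=cv2.connectedComponentsWithStats(m);print(st[1:][st[1:,4]>300])
for y in(31,192):print(ray(c,280.5,y,.036,R,t))
todo([.4627,-.0112,.1403],np.radians(11))
```

```text
0.005 [224.68981106 215.10843118] [339.45483669 320.14638607]
-0.006 [227.83711295 208.58748596] [336.22548382 308.54467102]
[[ 226  215  111  102 8477]]
[0.4523561  0.04279741 0.036     ]
[ 0.4740873  -0.06724434  0.036     ]
shift mm [70.1 -1.4  0.1]
heading tool y 11.165554994444436 tilt of z [-6.e-04  4.e-04 -1.e+00]
turn z deg 0.16554081704114765
```

```bash
python3 -m crank '[[0.04,-0.001,0,0,0,0,0.55],[0.07,-0.001,0,0,0,0,0.55],[0.07,-0.001,0.01,0,0,0,0.55],[0.07,-0.001,0.04,0,0,0,0.55],[0.07,-0.001,0.07,0,0,0,0.55],[0.07,-0.001,0.085,0,0,0,0.55],[0.07,-0.001,0.09,0,0,0,0.55],[0.07,-0.001,0.09,0,0,0,0.55],[0.07,-0.001,0.09,0,0,0,0.55],[0.07,-0.001,0.09,0,0,0,0.55]]'
python3 -c "
from h import *
todo([.4627,-.0115,.038])"
```

```text
clock: 4.9
ee_pos: [0.4643, -0.0128, 0.0516]
ee_rot: [0.636, 0.772, 0.001, 0.001]
contact_force: [0.7, -0.5, -0.0]
finger_gap: 0.604
finger_force: 12.0
shift mm [ 1.5 -1.4 13.6]
heading tool y 11.017188055687313 tilt of z [ 2.1e-03  2.0e-04 -1.0e+00]
```

```bash
python3 -m crank '[[0.001,-0.001,0.003,0,0,0,0.55],[0.001,-0.001,0.006,0,0,0,0.55],[0.001,-0.001,0.009,0,0,0,0.55],[0.001,-0.001,0.011,0,0,0,0.55],[0.001,-0.001,0.012,0,0,0,0.55],[0.001,-0.001,0.012,0,0,0,0.55]]'
python3 - <<'E'
from h import *
import cv2
c=ctrl.read_camera('wrist');cv2.imwrite('pics/w3.png',c['color'])
E
```

```text
clock: 5.4
ee_pos: [0.4623, -0.012, 0.0387]
ee_rot: [0.636, 0.772, 0.0, -0.0]
contact_force: [-1.2, -0.2, 4.5]
finger_gap: 0.604
finger_force: 12.0
```

View pics/w3.png

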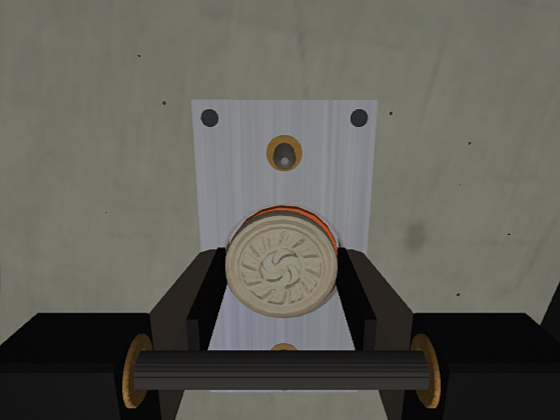

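The plate centre is at (281.5,265), but the dowel and screws centre on column 284.5. So the plate sits about 1.5 mm left, and the visible orange sliver at upper right agrees. I'll lift slightly, shift and lower again.

```bash
python3 -m crank '[[0,0,-0.003,0,0,0,0.55],[0.001,0.0015,-0.003,0,0,0,0.55],[0.001,0.0015,-0.003,0,0,0,0.55],[0.001,0.0015,-0.003,0,0,0,0.55]]'; python3 -m crank '[[0,0,0.001,0,0,0,0.55],[0,0,0.002,0,0,0,0.55],[0,0,0.003,0,0,0,0.55],[0,0,0.003,0,0,0,0.55],[0,0,0.003,0,0,0,0.55]]'
```

```text
clock: 5.78
ee_pos: [0.4635, -0.0108, 0.0415]
ee_rot: [0.636, 0.772, -0.0, 0.0]
contact_force: [-0.2, 0.4, -0.6]
finger_gap: 0.608
finger_force: 12.0
clock: 6.2
ee_pos: [0.4634, -0.0108, 0.0387]
ee_rot: [0.636, 0.772, 0.0, -0.0]
contact_force: [-2.7, 0.0, 5.2]
finger_gap: 0.605
finger_force: 12.0
```

```bash
python3 -m crank '[[0,0,0,0,0,0,0.75],[0,0,0,0,0,0,0.75],[0,0,0,0,0,0,0.8],[0,0,0,0,0,0,0.8],[0,0,-0.03,0,0,0,0.9],[-0.035,0,-0.07,0,0,0,0.9],[-0.07,0,-0.1,0,0,0,0.9],[-0.07,0,-0.1,0,0,0,0.9],[-0.07,0,-0.1,0,0,0,0.9]]'
python3 - <<'E'
from h import *
import cv2
ctrl.read_camera('wrist')
s=ctrl.get_state();c=ctrl.read_camera('wrist');R,t=wristRt(c,s)
a=np.linspace(0,2*np.pi,73);P=lambda r,z:np.c_[.4630+r*np.cos(a),-.0115+r*np.sin(a),0*a+z]
for r,z in((.028,.043),(.0305,.036)):
    q=(c['camera_matrix']@(R@P(r,z).T+t[:,None]));q=q[:2]/q[2];print(r,q.min(1),q.max(1))
cv2.imwrite('pics/w4.png',cv2.resize(c['color'][0:260,150:410],(780,780))[:600])
print(s['ee_pos'])
E
```

```text
clock: 6.95
ee_pos: [0.4792, -0.0829, 0.1415]
ee_rot: [0.638, 0.77, 0.002, 0.003]
contact_force: [0.7, -1.0, -0.3]
finger_gap: 0.896
finger_force: 0.0
0.028 [239.37010639  71.32420445] [319.45514958 154.09833484]
0.0305 [236.91519426  68.29157032] [321.9399515  156.19438348]
[ 0.47767136 -0.08061159  0.13961067]
```

View pics/w4.png

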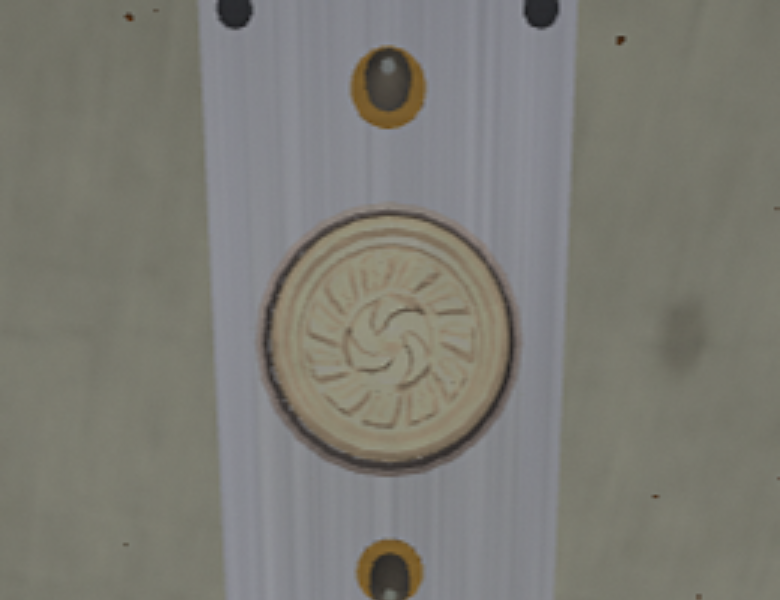

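The plate is seated in the pocket with an even gap all round (crop centre (389,341)). Next is the upper half.

```bash
python3 -m crank '[[-0.205,-0.0316,-0.02,0,0,-15,1],[-0.205,-0.0316,-0.02,0,0,-15,1],[-0.205,-0.0316,-0.02,0,0,-15,1],[-0.205,-0.0316,-0.02,0,0,-15,1],[-0.205,-0.0316,-0.02,0,0,-15,1],[-0.205,-0.0316,-0.02,0,0,-15,1],[-0.205,-0.0316,-0.02,0,0,-15,1],[-0.205,-0.0316,-0.02,0,0,-15,1],[-0.205,-0.0316,-0.02,0,0,-15,1]]'
python3 - <<'E'
from h import *
import cv2
ctrl.read_camera('wrist')
s=ctrl.get_state();c=ctrl.read_camera('wrist');cv2.imwrite('pics/w5.png',c['color'])
np.savez('w5.npz',p=s['ee_pos'],q=s['ee_rot'])
print(s['ee_pos'],s['clock'])
E
```

```text
clock: 7.8
ee_pos: [0.4848, -0.2834, 0.1571]
ee_rot: [0.528, 0.849, 0.001, -0.002]
contact_force: [0.4, -0.5, -0.4]
finger_gap: 1.001
finger_force: 0.0
[ 0.48509893 -0.28350187  0.15748559] 7.85
```

View pics/w5.png

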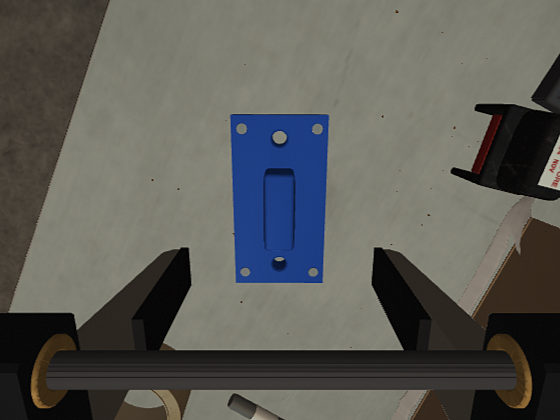

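The upper half has holes at (280,137) and (279,262), and its rib top runs over columns 264–296, rows 170–250.

Run:
```python
from h import *
f=np.load('w5.npz');c=ctrl.read_camera('wrist');R,t=wristRt(c,{'ee_pos':f['p'],'ee_rot':f['q']})
a,b=ray(c,279.7,137,.02,R,t),ray(c,279.3,262,.02,R,t);print(a,b,(a+b)/2,np.linalg.norm(a-b),np.degrees(np.arctan2(*(a-b)[1::-1])))
k=[ray(c,*p,.02,R,t) for p in((231,114),(328.5,114),(324,282.5),(235.5,282.5))];m=np.mean(k,0);print(m)
d=k[0]+k[1]-k[2]-k[3];print(np.degrees(np.arctan2(d[1],d[0])))
m=(m+(a+b)/2)/2
todo([m[0],m[1],.027],np.radians(26))
```

```text
[ 0.46056059 -0.23793374  0.02      ] [ 0.50941495 -0.33805432  0.02      ] [ 0.48498777 -0.28799403  0.02      ] 0.11140412837390427 116.01030530596913
[ 0.48566819 -0.28888187  0.02      ]
116.19849382852938
shift mm [ -3.9  -1.8 131.1]
heading tool y 26.190291263420857 tilt of z [-6.0e-04  1.3e-03 -1.0e+00]
turn z deg 0.1902931994425785
```

```bash
python3 -m crank '[[-0.004,-0.0015,0.04,0,0,0,1],[-0.004,-0.0015,0.08,0,0,0,1],[-0.004,-0.0015,0.11,0,0,0,1],[-0.004,-0.0015,0.128,0,0,0,1],[-0.004,-0.0015,0.133,0,0,0,1],[-0.004,-0.0015,0.133,0,0,0,0.1],[-0.004,-0.0015,0.133,0,0,0,0.1],[-0.004,-0.0015,0.133,0,0,0,0.1],[-0.004,-0.0015,0.133,0,0,0,0.1],[-0.004,-0.0015,0.133,0,0,0,0.1],[-0.004,-0.0015,0.133,0,0,0,0.1],[-0.004,-0.0015,0.133,0,0,0,0.1],[-0.004,-0.0015,0.133,0,0,0,0.1],[-0.004,-0.0015,0.133,0,0,0,0.1],[-0.004,-0.0015,0.133,0,0,0,0.1]]' 55
```

```text
clock: 9.2
ee_pos: [0.4853, -0.291, 0.0256]
ee_rot: [0.53, 0.848, 0.0, -0.0]
contact_force: [-0.3, -0.3, 0.8]
finger_gap: 0.296
finger_force: 0.0
```

```bash
python3 -c "
from h import *
todo([.4632,-.0120,.12],np.radians(11.1))"
```

```text
shift mm [260.5 102.5 -94.4]
heading tool y 26.00252983964414 tilt of z [-0.  0. -1.]
turn z deg 14.902529835522344
```

```bash
python3 -m crank '[[0,0,0,0,0,0,0.1],[0,0,0,0,0,0,0.1],[0,0,0,0,0,0,0.1],[0,0,-0.02,0,0,0,0.1],[0,0,-0.06,0,0,0,0.1],[0,0,-0.1,0,0,0,0.1],[0,0,-0.1,0,0,0,0.1],[0,0,-0.1,0,0,0,0.1],[0,0,-0.1,0,0,0,0.1]]'
python3 - <<'E'
from h import *
import cv2
ctrl.read_camera('wrist')
s=ctrl.get_state();c=ctrl.read_camera('wrist');cv2.imwrite('pics/w6.png',c['color'])
np.savez('w6.npz',p=s['ee_pos'],q=s['ee_rot'])
E
```

```text
clock: 9.95
ee_pos: [0.4847, -0.2904, 0.1249]
ee_rot: [0.53, 0.848, 0.0, -0.001]
contact_force: [0.7, 0.7, -2.9]
finger_gap: 0.255
finger_force: 55.0
```

View pics/w6.png

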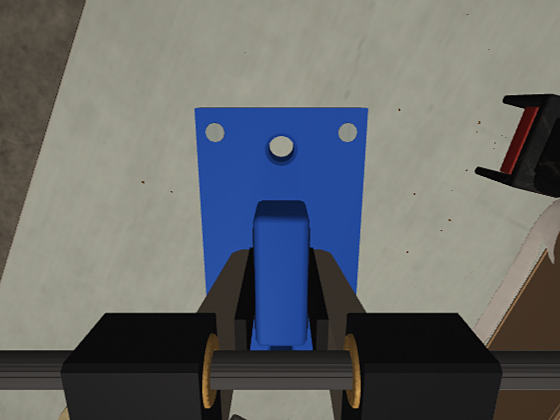

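The upper half is held. Its front hole is at (281,149) and its front edge runs from (195,108) to (367,108).

Run:
```python
from h import *
f=np.load('w6.npz');c=ctrl.read_camera('wrist');R,t=wristRt(c,{'ee_pos':f['p'],'ee_rot':f['q']})
T=Ro.from_quat(f['q']).as_matrix()
for p in((281.3,149.5),(195,107.5),(367,107.5)):
    print(p,np.round(1000*T.T@(ray(c,*p,f['p'][2]-.0045,R,t)-f['p']),1))
todo([.4632,-.0120,.12],np.radians(11.1))
```

```text
(281.3, 149.5) [57.5 -0.5  4.6]
(195, 107.5) [ 76.4 -39.9   4.7]
(367, 107.5) [76.5 38.5  4.6]
shift mm [259.3 103.2   4.3]
heading tool y 26.00287599903898 tilt of z [-0.0032  0.0014 -1.    ]
turn z deg 14.902546444529548
```

```bash
python3 -m crank '[[0.2576,0.1034,0,0,0,14.9,0.1],[0.2576,0.1034,0,0,0,14.9,0.1],[0.2576,0.1034,0,0,0,14.9,0.1],[0.2576,0.1034,0,0,0,14.9,0.1],[0.2576,0.1034,0,0,0,14.9,0.1],[0.2576,0.1034,0,0,0,14.9,0.1],[0.2576,0.1034,0,0,0,14.9,0.1],[0.2576,0.1034,0,0,0,14.9,0.1],[0.2576,0.1034,0,0,0,14.9,0.1],[0.2576,0.1034,0,0,0,14.9,0.1],[0.2576,0.1034,0,0,0,14.9,0.1],[0.2576,0.1034,0,0,0,14.9,0.1]]'
python3 - <<'E'
from h import *
ps=[]
for i in range(5):
    ps.append(ctrl.get_state()['ee_pos']);ctrl.read_camera('wrist')
print(np.mean(ps,0),np.std(ps,0)); todo([.4641,-.0134,.0865],np.radians(11.1))
E
```

```text
clock: 11.1
ee_pos: [0.4652, -0.0158, 0.1253]
ee_rot: [0.637, 0.771, -0.0, 0.0]
contact_force: [0.5, -0.4, -1.3]
finger_gap: 0.254
finger_force: 55.0
[ 0.46528106 -0.0154289   0.12545098] [3.35901110e-05 2.95420626e-04 7.79316769e-05]
shift mm [ 1.6 -0.9 39.1]
heading tool y 11.039507309959458 tilt of z [ 0.e+00 -1.e-04 -1.e+00]
turn z deg -0.060492745427765726
```

```bash
python3 -m crank '[[0.002,-0.001,0.01,0,0,0,0.1],[0.002,-0.001,0.025,0,0,0,0.1],[0.002,-0.001,0.034,0,0,0,0.1],[0.002,-0.001,0.035,0,0,0,0.1],[0.002,-0.001,0.035,0,0,0,0.1],[0.002,-0.001,0.035,0,0,0,0.1]]'
python3 - <<'E'
from h import *
import cv2
ctrl.read_camera('wrist')
s=ctrl.get_state();c=ctrl.read_camera('wrist');print(s['ee_pos'])
cv2.imwrite('pics/w7.png',cv2.resize(c['color'][80:230,180:380],(800,600),interpolation=cv2.INTER_CUBIC))
E
```

```text
clock: 11.85
ee_pos: [0.4641, -0.0125, 0.0906]
ee_rot: [0.635, 0.772, -0.0, 0.0]
contact_force: [0.9, -0.0, -2.4]
finger_gap: 0.259
finger_force: 55.0
[ 0.46435864 -0.01248197  0.09090818]
```

View pics/w7.png

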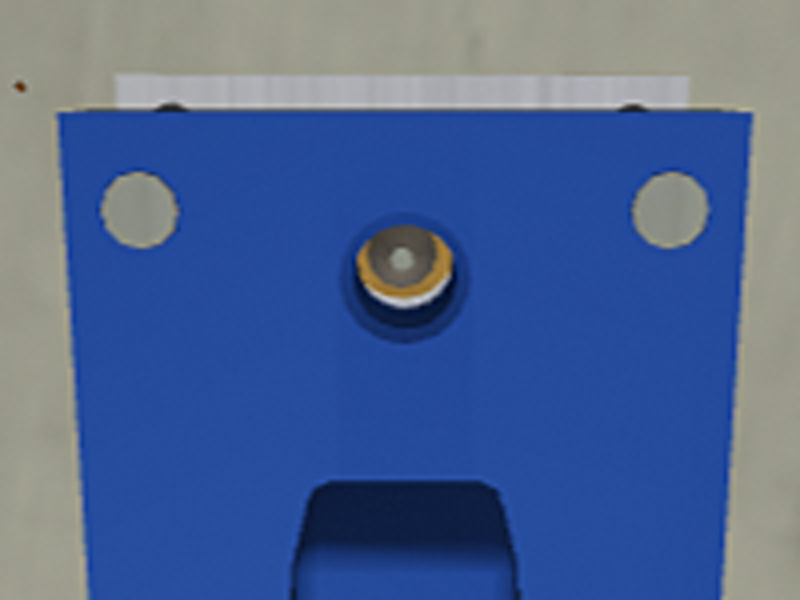

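The dowel tip (402,259) is centred in the hole's lower rim (405,261), so I'm going down.

```bash
python3 -m crank '[[0,0,0.004,0,0,0,0.1],[0,0,0.008,0,0,0,0.1],[0,0,0.012,0,0,0,0.1],[0,0,0.016,0,0,0,0.1],[0,0,0.02,0,0,0,0.1],[0,0,0.02,0,0,0,0.1],[0,0,0.02,0,0,0,0.1]]' 58
```

```text
clock: 12.53
ee_pos: [0.4637, -0.0125, 0.0702]
ee_rot: [0.635, 0.772, -0.0, -0.0]
contact_force: [-0.3, 0.3, -1.3]
finger_gap: 0.257
finger_force: 58.0
```

```bash
python3 -m crank '[[0,0,0.002,0,0,0,0.1],[0,0,0.004,0,0,0,0.1],[0,0,0.006,0,0,0,0.1],[0,0,0.007,0,0,0,0.1],[0,0,0.008,0,0,0,0.1],[0,0,0.008,0,0,0,0.1],[0,0,0.008,0,0,0,0.1]]'
```

```text
clock: 13.12
ee_pos: [0.4643, -0.0125, 0.0632]
ee_rot: [0.635, 0.772, 0.0, 0.0]
contact_force: [-2.4, -0.2, 7.2]
finger_gap: 0.255
finger_force: 58.0
```

```bash
python3 -m crank '[[0,0,0.001,0,0,0,0.1],[0,0,0.002,0,0,0,0.1],[0,0,0.003,0,0,0,0.1],[0,0,0.003,0,0,0,0.1],[0,0,0.003,0,0,0,0.1],[0,0,0.003,0,0,0,0.1]]'
```

```text
clock: 13.62
ee_pos: [0.4643, -0.0124, 0.0615]
ee_rot: [0.635, 0.772, 0.001, -0.0]
contact_force: [-5.9, 0.0, 23.9]
finger_gap: 0.254
finger_force: 58.0
```

```bash
python3 -m crank '[[0,-0.0005,0.0005,0,0,0,0.1],[0,-0.0005,0.001,0,0,0,0.1],[0,-0.0005,0.0015,0,0,0,0.1],[0,-0.0005,0.0015,0,0,0,0.1],[0,-0.0005,0.0015,0,0,0,0.1],[0,-0.0005,0.0015,0,0,0,0.1]]'
python3 - <<'E'
from h import *
P=[];F=[]
for i in range(6):
    s=ctrl.get_state();P.append(s['ee_pos']);F.append(np.r_[s['contact_force'],s['wrist_torque']]);c=ctrl.read_camera('wrist')
print(np.mean(P,0),np.mean(F,0),Ro.from_quat(s['ee_rot']).as_matrix()[:,2],s['finger_gap'])
R,t=wristRt(c,s)
import cv2
h=cv2.cvtColor(c['color'],cv2.COLOR_BGR2HSV);m=cv2.inRange(h,(105,120,60),(125,255,255))
T=Ro.from_quat(s['ee_rot']).as_matrix()
r=np.where(m[:, 281])[0].min();cols=np.where(m[r+6])[0];print(r,cols.min(),cols.max())
for p in((cols.min(),r),(cols.max(),r)):print(1000*T.T@(ray(c,*p,s['ee_pos'][2]-.0055,R,t)-s['ee_pos']))
E
```

```text
clock: 14.12
ee_pos: [0.4643, -0.0124, 0.0615]
ee_rot: [0.635, 0.772, 0.001, -0.0]
contact_force: [-10.6, -0.4, 41.4]
finger_gap: 0.256
finger_force: 58.0
[ 0.46433571 -0.01242685  0.06145333] [-1.11593912e+01 -2.63055425e-01  4.18398773e+01 -2.85063362e-01
  2.77512686e+00  1.50415694e-02] [ 0.00142376  0.00255027 -0.99999573] 0.25675446081335057
108 195 366
[ 76.04688996 -39.96432289   5.59408472]
[76.08531355 38.39468705  5.74208327]
```

```bash
python3 -m crank '[[0,0,-0.001,0,0,0,0.1],[0,0,-0.001,0,0,0,0.1],[0,0,-0.001,0,0,0,0.1],[0,0,-0.001,0,0,0,0.1],[0,0,-0.001,0,0,0,0.1]]' && python3 -c "
from station import ctrl
print(ctrl.get_state()['contact_force'],ctrl.get_state()['ee_pos']);print(ctrl.close_job())"
```

```text
clock: 14.83
ee_pos: [0.4643, -0.0125, 0.0615]
ee_rot: [0.635, 0.772, 0.001, 0.0]
contact_force: [-7.1, -0.5, 28.1]
finger_gap: 0.257
finger_force: 58.0
[-7.13212446 -0.46402531 28.11695856] [ 0.46433129 -0.01245408  0.06148746]
the job is handed in; nothing more can be done
None
```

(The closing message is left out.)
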